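# Hold a shelf board out over a block for sawing

### The arm

A 7-joint arm with a two-finger parallel gripper is mounted at the origin on the work surface. World frame = base frame: x ahead of the robot, y to its left, z up, the work surface at z = 0. Lengths are in m, angles in rad, forces in N, time in s.
With the tool pointing down it reaches from about 0.425 to 0.875 m from the base axis. Payload 4.7 kg.
Tool frame: the origin (TCP) lies on the mounting face of the last link; the fingertips stand 173 mm ahead of it and the grasp point (between the pads) lies 155 mm ahead of it; z points along the fingers, y is the line along which they close (so a half turn about z gives the same grasp; the last joint's range is limited). The gripper opens to 85 mm and grips with 20 to 120 N. Pads are 22 mm wide; open, the fingers measure 114 mm over their backs; the gripper's body (76 mm by 85 mm) begins 54 mm behind the grasp point. The pads swing forward as they close: fully open they stand 13 mm farther back than shut.
Start: joints at [1.225, 0.321, -0.07, 1.45, 0.023, 1.371, -0.057], TCP at [0.229, -0.608, 0.405] pointing down, gripper open.
Joint ranges: [-2.86, 2.86], [-0.3, 2.09], [-1.38, 1.24], [0.06, 2.45], [-1.56, 4.7], [0.09, 2.05], [-2.69, 2.69]. Speed limits (rad/s): [2.57, 2.57, 3.14, 3.14, 3.14, 3.14, 3.14].

### API

Orientations are given as a rotation vector (axis times angle).
In Python, from workcell import robot, optics, job, finder gives the robot as it stands.
- The arm moves only by the tool arm_command, never from a script. Its argument "rows" is a list of rows, each an object of numbers: "dx", "dy", "dz": the shift along the tool's x, y, z in mm; "twist": the turn about the tool's z in degrees; "claw": the opening, from -1 (shut) to 1 (fully open). In form: [{"dx": .., "dy": .., "dz": .., "twist": .., "claw": ..}, ...]. A call has 1 to 5 rows; each row shifts and turns the commanded pose from where the row before left it, along the tool's axes as they then stand; what a row does not reach is not made up. A row lasts 1/8 s, in which the tool goes at most 62.5 mm and 10.7 degrees, less where a joint would pass 70% of its speed; a pose out of reach is approached as far as the arm can. A call with a gripper value outside its range is refused whole. The fingers move at their own pace and stop on an object; "grip_force" is the grip in N (left out, the last holds). Time passes only in rows, so rows that do not move let the fingers close. It gives the time, the measured TCP pose, the force, the opening and the grip force at its end, in the units of the state.
- robot.read_state(): the state, without advancing time (a new reading comes with each control period).
- optics.get_image(name): name is "scene" or "side" or "wrist"; returns a dict with "frame" (384x512x3 uint8, blue, green, red), "fx", "fy", "cx", "cy" (pixels), "R" (3x3) and "t" (3): a world point X has camera coordinates R X + t. Camera axes: x right, y down, z forward; pixel columns grow to the right and rows downward; lengths in m; the calibration is good to about 2 mm. A picture is of the moment at which its call begins. There is no depth.
- job.sign_off(): hands the job in; it is judged then, once.
Trained networks look in the newest picture that a camera, given by its name, has taken for a name from the list of things; names that differ only in an ending like _2 or _b are one class to them, and where a whole thing is asked for, a point or a joint stands for the part that bears it (a point fixed in the world has none). Each returns a list of dicts, best first, with "score" (0 to 1); they miss things now and then, are a little off and sometimes report something else, mostly with a low value. They report only what shows in the picture. A call takes as long as a camera call.
- finder.cut_out(camera, name): "pixels" (384x512 bool, what is visible of it).
- finder.pinpoint(camera, name): "point" ([x, y, z] in m, in world coordinates, good to about 4 mm: a listed point, or the origin of a listed thing).
The state is a dict: "time": time; "qpos": joint angles; "qvel": joint speeds; "joint_torque": joint torques, N m; "tool_pos": TCP position; "orientation": TCP orientation; "contact_force": force on the tool from outside, world axes, zero at the start; "torque": the same for the moment, N m; "width": finger opening in m; "grip_force": force on a finger pad.
Only numpy, scipy, OpenCV 4.12 (cv2) and the standard library are available. Lean on these libraries where they do the work, as an engineer would, in place of code of your own. Each camera call takes 0.05 s, during which the arm holds its last target. There are 200 camera calls.

### The job

The shelf board lying on the concrete block has to be sawn at the pencil line drawn across it. Without lifting it or letting it tip, slide it farther out over the block's end, the one it already sticks out past, until the pencil line is flush with the edge of that end, with the board square to the block and its full width still on it; most of the board then hangs free and it would tip if let go. Finish while still holding it down flat and still like that, do not let go at the end, and leave everything else on the bench where it is.

Things in the scene. Friction and masses are not known exactly. Their poses are not given: they have to be found in the camera images.
- block: grey concrete block lying flat, fixed to the bench, 390 mm long (its x axis) x 190 mm wide (its y axis) x 90 mm high. Origin at the centre of its underside. Its +x axis points outward, to the end that the board sticks out past
- block_edge (a point): middle of the top edge of the block's +x end (195 mm along x from the block's origin, 90 mm up); axes as the block's
- board: loose pale pine shelf board, 500 mm long (its x axis) x 120 mm wide (y) x 18 mm thick, about 0.4 to 0.75 kg, lying on the block. Origin at the centre of its underside. Its +x end is the one that hangs out past the block's end; its centre of mass lies about 17 mm from the origin towards the -x end. It starts up to 0.1 rad out of square with the block
- cleat (a point): centre of the top of the wooden cleat glued across the board's top near its inner (-x) end: a strip 26 mm along the board, 110 mm across it, standing 32 mm above the board's top face; its middle is 210 mm from the board's origin, 40 mm from the inner end. A good handle: can be pinched from above, fingers closing along the board. Axes as the board's
- line (a point): middle of the black pencil line, 3 mm wide, drawn straight across the board's top face and down its long edges, 290 to 340 mm from the outer end (that distance differs from start to start but does not change during the work). Axes as the board's
- tape: yellow tape measure, 70 x 60 x 35 mm high, lying on its side; origin under its centre. Not part of the job
- driver: screwdriver lying on the bench, about 200 mm long and under 40 mm high; origin at its underside near mid-length. Not part of the job
- offcut: timber offcut, 150 x 90 x 38 mm, lying flat; origin under its centre. Not part of the job
- paint: paint tin, 100 mm across, 120 mm high; origin under its centre. Not part of the job
- glue: white glue bottle, 60 mm across, 170 mm high; origin under its centre. Not part of the job
- brick: brick, 200 x 95 x 60 mm; origin under its centre. Not part of the job
- carton: cardboard carton, 140 x 110 x 100 mm; origin under its centre. Not part of the job

How it is judged:
By the outcome, as a careful person would: the job done as asked, in the order asked, and still so for the second after the job is handed in, while the arm keeps its last pose, push and grip.
It also fails if it takes over 35 s, if anything falls off the work surface, if the arm or the gripper's body presses on something with over 40 N, if the wrist force passes 120 N, or if a joint passes its speed limit or range.

## Working session

There is one attempt and no reset: what is moved stays moved. The work goes in short steps, Python scripts to look and compute and a tool call to move; the robot and the scene stay as the last step left them, time stands still between calls to the robot, and variables do not carry over. Pictures are saved under pics/ and viewed, at most 10 in all, crops included, and the job is handed in when it is done.

Besides the shell and the picture viewer there is one more tool, called after ">>>" by a JSON object that holds its "name" and its "arguments". arm_command: Moves the arm, as the interface text tells. Its arguments: {"type":"object","properties":{"rows":{"type":"array"},"grip_force":{"type":"number"}},"required":["rows"]}

```bash
mkdir -p pics; ls; cat > h.py <<'E'
import numpy as np, cv2
from workcell import robot, optics, job, finder
from scipy.spatial.transform import Rotation as Rn
def proj(im,X):
    c=np.array(im["R"])@np.array(X)+np.array(im["t"]); return np.array([im["fx"]*c[0]/c[2]+im["cx"],im["fy"]*c[1]/c[2]+im["cy"]])
def onplane(im,uv,z):
    R=np.array(im["R"]);t=np.array(im["t"]);d=R.T@np.array([(uv[0]-im["cx"])/im["fx"],(uv[1]-im["cy"])/im["fy"],1]);o=-R.T@t
    return o+d*(z-o[2])/d[2]
E
python3 - <<'E'
from h import *
s=robot.read_state(); print(s)
fr=[]
for c in ["scene","side"]:
    im=optics.get_image(c); fr.append(im["frame"]); R=np.array(im["R"]); print(c,(-R.T@np.array(im["t"])).round(3),im["fx"],R[2].round(2))
    for n in ["block","block_edge","board","cleat","line","tape","driver","offcut","paint","glue","brick","carton"]:
        r=finder.pinpoint(c,n); print(n,[(np.round(q["point"],3).tolist(),round(q["score"],2)) for q in r[:2]])
cv2.imwrite("pics/a.png",cv2.resize(fr[0],(800,600)));cv2.imwrite("pics/b.png",cv2.resize(fr[1],(800,600)))
E
```

```text
pics
{'time': 0.0, 'qpos': array([ 1.22507765,  0.32181713, -0.07006633,  1.45168681,  0.02261646,
        1.37080536, -0.05690269]), 'qvel': array([ 0.00013326, -0.00036134,  0.00073797, -0.00058526, -0.00058976,
       -0.00120068, -0.00151747]), 'joint_torque': array([ 5.56009836e-04, -4.93574309e+01, -3.81629197e-01, -3.14327967e+01,
        1.28514133e-02,  1.15440076e-02, -2.69557262e-06]), 'tool_pos': array([ 0.22875051, -0.60819228,  0.40362093]), 'orientation': array([-3.08903994e+00, -5.61844097e-01,  7.28958056e-04]), 'contact_force': array([-0.19014797,  0.24348999, -0.70877674]), 'torque': array([-0.02444886, -0.01984024,  0.06148364]), 'grip_force': 0.0, 'width': 0.085727349700837}
scene [1.479e+00 1.000e-03 6.980e-01] 410.0984908467053 [-0.84 -0.04 -0.54]
block [([0.5, 0.206, -0.0], 0.91)]
block_edge []
board [([0.782, 0.059, 0.004], 0.62), ([0.532, 0.081, 0.091], 0.57)]
cleat [([0.48, 0.289, 0.14], 0.65), ([0.512, 0.162, 0.108], 0.33)]
line [([0.515, 0.163, 0.108], 0.42)]
tape [([0.524, -0.21, 0.0], 0.68)]
driver [([0.351, -0.255, 0.006], 0.62)]
offcut [([0.47, -0.405, 0.001], 0.86)]
paint [([0.777, -0.139, 0.003], 0.77)]
glue [([0.783, 0.056, 0.002], 0.97)]
brick [([0.66, -0.375, -0.003], 0.71)]
carton [([0.762, 0.186, 0.0], 0.87)]
side [0.497 0.817 0.885] 396.82910212947445 [ 0.06 -0.75 -0.66]
block []
block_edge []
board [([0.535, 0.087, 0.089], 0.97)]
cleat [([0.481, 0.285, 0.139], 0.78)]
line [([0.514, 0.166, 0.113], 0.49)]
tape [([0.52, -0.208, -0.001], 0.58), ([0.764, 0.185, -0.002], 0.29)]
driver [([0.352, -0.256, -0.0], 0.78)]
offcut [([0.467, -0.405, 0.001], 0.96)]
paint [([0.779, -0.141, 0.0], 0.82), ([0.48, 0.286, 0.139], 0.67)]
glue [([0.778, 0.059, 0.006], 0.95)]
brick [([0.664, -0.372, 0.002], 0.85)]
carton [([0.762, 0.185, -0.003], 0.85)]
```

View pics/a.png

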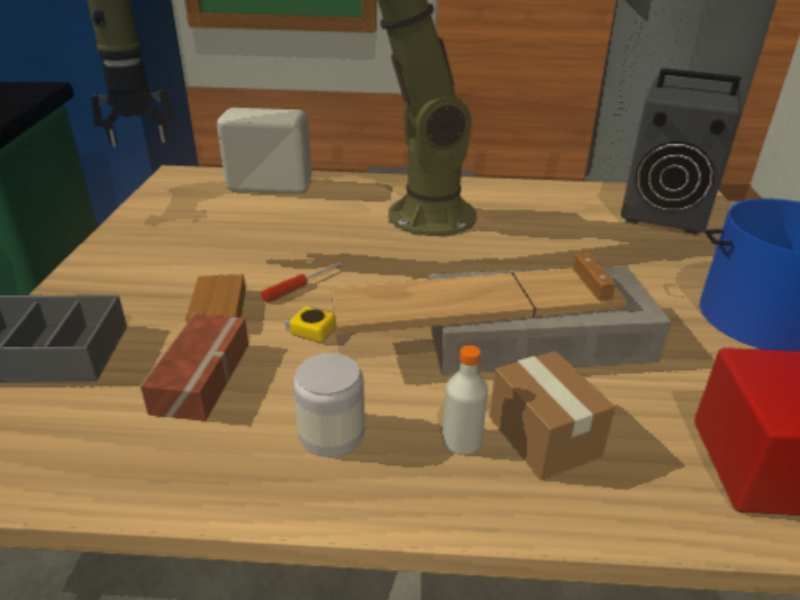

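View pics/b.png

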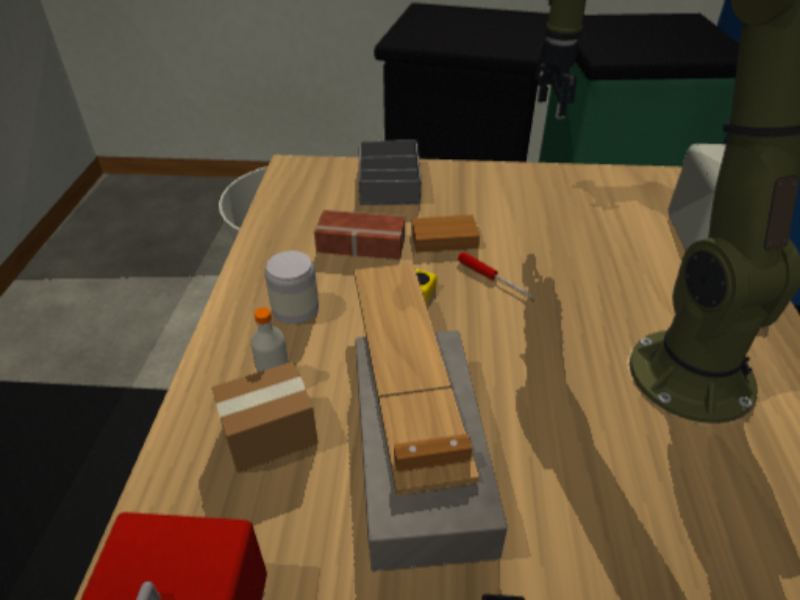

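The pencil line (scene ~525,293, side ~415,392) is about 150 mm inside the block's outer end. The board points along about -y, and the cleat is at (0.48, 0.287, 0.14). The way above the bench is clear, so I'm moving over now.

>>> {"name": "arm_command", "arguments": {"rows": [{"dx": 45,"dy": -19,"dz": 0,"twist": 1,"claw": 1},{"dx": 45,"dy": -19,"dz": 0,"twist": 1,"claw": 1},{"dx": 45,"dy": -19,"dz": 0,"twist": 1,"claw": 1},{"dx": 45,"dy": -19,"dz": 0,"twist": 1,"claw": 1},{"dx": 45,"dy": -19,"dz": 0,"twist": 1,"claw": 1}]}}

```text
time: 1.92
tool_pos: [0.4127, -0.4454, 0.405]
orientation: [3.112, 0.426, 0.0]
contact_force: [0.0, -0.9, -0.0]
width: 0.0849
grip_force: 0.0
```

>>> {"name": "arm_command", "arguments": {"rows": [{"dx": 45,"dy": -19,"dz": 0,"twist": 0,"claw": 1},{"dx": 45,"dy": -19,"dz": 0,"twist": 0,"claw": 1},{"dx": 45,"dy": -19,"dz": 0,"twist": 0,"claw": 1},{"dx": 45,"dy": -19,"dz": 0,"twist": 0,"claw": 1},{"dx": 10,"dy": -45,"dz": 0,"twist": 0,"claw": 1}]}}

```text
time: 2.55
tool_pos: [0.5643, -0.2776, 0.4035]
orientation: [-3.111, -0.429, -0.001]
contact_force: [0.8, 0.5, 0.3]
width: 0.0854
grip_force: 0.0
```

>>> {"name": "arm_command", "arguments": {"rows": [{"dx": 10,"dy": -45,"dz": 0,"twist": 0,"claw": 1},{"dx": 10,"dy": -45,"dz": 0,"twist": 0,"claw": 1},{"dx": 10,"dy": -45,"dz": 0,"twist": 0,"claw": 1},{"dx": 10,"dy": -45,"dz": 0,"twist": 0,"claw": 1},{"dx": 10,"dy": -45,"dz": 0,"twist": 0,"claw": 1}]}}

```text
time: 3.18
tool_pos: [0.5494, -0.0472, 0.4049]
orientation: [3.112, 0.427, 0.001]
contact_force: [0.3, 0.3, -1.0]
width: 0.0854
grip_force: 0.0
```

```bash
python3 - <<'E'
from h import *
im=optics.get_image("wrist");cv2.imwrite("pics/c.png",cv2.resize(im["frame"],(800,600)))
R=np.array(im["R"]);print((-R.T@np.array(im["t"])).round(3),im["fx"],R.round(2))
for n in ["block","block_edge","board","line","cleat"]:
    print(n,[(np.round(q["point"],3).tolist(),round(q["score"],2)) for q in finder.pinpoint("wrist",n)[:2]])
s=optics.get_image("side")["frame"];cv2.imwrite("pics/d.png",cv2.resize(s[190:370,200:350],None,fx=3.3,fy=3.3,interpolation=cv2.INTER_CUBIC))
E
```

```text
[ 0.615 -0.028  0.374] 284.8747359968362 [[ 0.27 -0.96  0.  ]
 [-0.93 -0.26  0.27]
 [-0.26 -0.07 -0.96]]
block []
block_edge []
board [([0.532, 0.089, 0.094], 0.59)]
line []
cleat []
```

View pics/c.png

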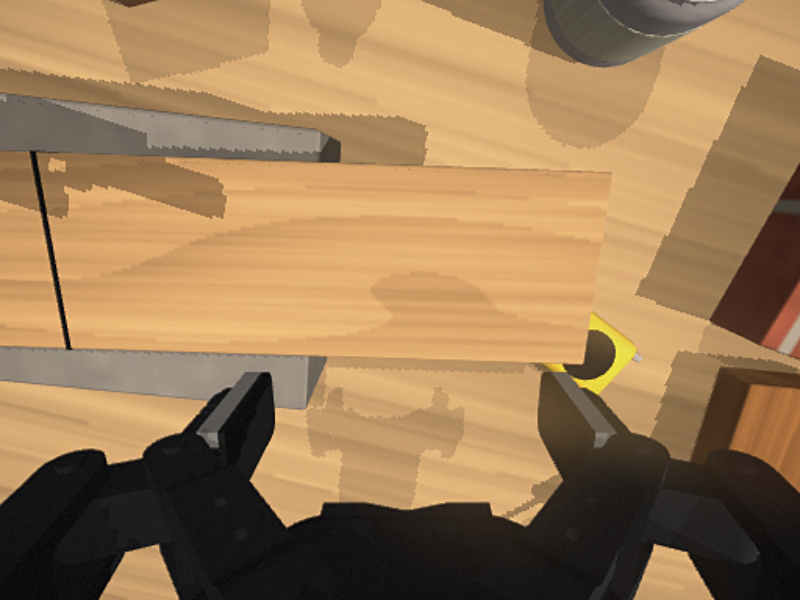

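View pics/d.png

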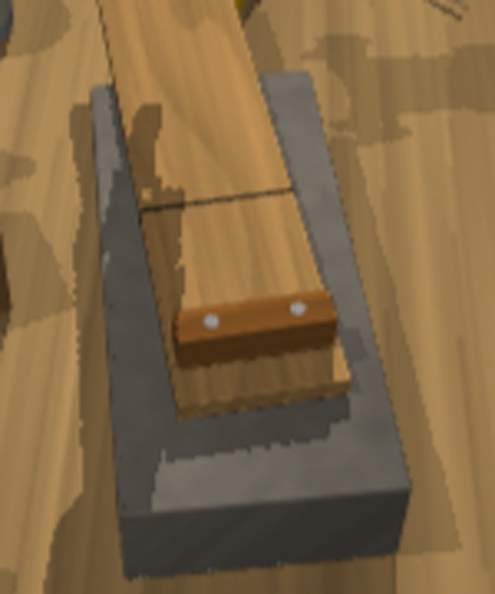

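The wrist view shows the block's end edge running from (318,130) to (306,408), the pencil line from (33,152) to (70,348), and the board's outer corners at (611,173) and (585,364). The side crop gives all four top corners of the block.

```bash
python3 - <<'E'
from h import *
w=optics.get_image("wrist");s=optics.get_image("side")
def W(u,v,z): return onplane(w,(u*.64,v*.64),z)[:2]
def S(u,v,z): return onplane(s,(200+u/3.3,190+v/3.3),z)[:2]
ang=lambda d:np.degrees(np.arctan2(d[1],d[0])).round(2)
a,b=W(318,130,.09),W(306,408,.09)   # far-left(+x world), far right
c,d,e,f=S(93,88,.09),S(308,72,.09),S(410,487,.09),S(122,515,.09)
print("edge wrist",a,b,np.linalg.norm(a-b),"mid",(a+b)/2,"normal",ang(b-a)+90)
print("side",c,d,e,f,np.linalg.norm(c-d),np.linalg.norm(d-e),np.linalg.norm(c-f),"mid",(c+d)/2,ang(d-c)+90,ang(d-e),ang(c-f),ang(e-f)+90)
p,q=W(611,173,.108),W(585,364,.108);l,m=W(33,152,.108),W(70,348,.108)
print("board end",p,q,np.linalg.norm(p-q),ang(q-p)+90,"line",l,m,np.linalg.norm(l-m),(l+m)/2,ang(m-l)+90,"long",ang(p-l),ang(q-m),np.linalg.norm(p-l))
l,m=S(142,211,.108),S(292,190,.108);print("line side",l,m,(l+m)/2,ang(m-l)+90)
l,m=S(177,312,.14),S(330,292,.14);print("cleat side",l,m,(l+m)/2,ang(m-l)+90)
print(robot.read_state()["time"])
E
```

```text
edge wrist [0.62638135 0.02581845] [ 0.44299243 -0.00570511] 0.1860785517400947 mid [0.53468689 0.01005667] normal -80.25
side [0.62242303 0.03196691] [0.43894861 0.00064971] [0.37698338 0.37937992] [0.56057165 0.41057896] 0.18612799288109985 0.3837658887620791 0.38363091180226344 mid [0.53068582 0.01630831] -80.31 -80.71 -80.72 -80.36000000000001
board end [ 0.64778429 -0.14493666] [ 0.53285948 -0.17461742] 0.11869566744874101 -75.52000000000001 line [0.57125314 0.17532493] [0.45572988 0.14690562] 0.11896755956476912 [0.51349151 0.16111528] -76.18 long -76.56 -76.51 0.3292787676088623
line side [0.5674508  0.17822723] [0.45381132 0.15005055] [0.51063106 0.16413889] -76.07
cleat side [0.53337373 0.29035637] [0.42961496 0.26713075] [0.48149434 0.27874356] -77.38
3.625
```

```bash
cat >> h.py <<'E'
def plan(tx,ty,tz,yaw):
    s=robot.read_state(); M=Rn.from_rotvec(s["orientation"]).as_matrix(); p=s["tool_pos"]
    d=M.T@(np.array([tx,ty,tz])-p)*1000
    cur=np.degrees(np.arctan2(M[1,1],M[0,1]))
    print("t",s["time"],"pos",p.round(4),"z axis",M[:,2].round(3),"yaw",cur.round(2),"move",d.round(1),"twist",round(cur-yaw,2),"F",s["contact_force"].round(1),"w",round(s["width"],4),"g",s["grip_force"])
E
python3 -c "
from h import *
plan(.4805,.2885,.36,-76.3)"
```

```text
t 3.625 pos [ 0.5497 -0.0503  0.4045] z axis [-0. -0. -1.] yaw -74.53 move [  23.7 -345.    44.5] twist 1.77 F [ 0.3 -0.3 -0.1] w 0.0854 g 0.0
```

>>> {"name": "arm_command", "arguments": {"rows": [{"dx": 3,"dy": -43,"dz": 5,"twist": 0,"claw": 1},{"dx": 3,"dy": -43,"dz": 5,"twist": 0,"claw": 1},{"dx": 3,"dy": -43,"dz": 5,"twist": 0,"claw": 1},{"dx": 3,"dy": -43,"dz": 5,"twist": 0,"claw": 1},{"dx": 3,"dy": -43,"dz": 5,"twist": 0,"claw": 1}]}}

```text
time: 4.25
tool_pos: [0.5063, 0.1626, 0.3796]
orientation: [3.113, 0.424, 0.0]
contact_force: [1.0, -0.2, 1.0]
width: 0.0853
grip_force: 0.0
```

>>> {"name": "arm_command", "arguments": {"rows": [{"dx": 3,"dy": -43,"dz": 5,"twist": 0,"claw": 1},{"dx": 3,"dy": -43,"dz": 5,"twist": 0,"claw": 1},{"dx": 3,"dy": -44,"dz": 5,"twist": 0,"claw": 1},{"dx": 0,"dy": 0,"dz": 5,"twist": 1.8,"claw": 1},{"dx": 0,"dy": 0,"dz": 0,"twist": 0,"claw": 1}]}}

```text
time: 4.88
tool_pos: [0.4805, 0.2888, 0.359]
orientation: [3.118, 0.376, -0.002]
contact_force: [0.4, -0.9, -1.7]
width: 0.0852
grip_force: 0.0
```

```bash
python3 - <<'E'
from h import *
im=optics.get_image("wrist");cv2.imwrite("pics/e.png",cv2.resize(im["frame"],(800,600)))
for c in ["wrist","side"]:
    if c=="side": optics.get_image(c)
    for n in ["cleat","line"]:
        print(c,n,[(np.round(q["point"],4).tolist(),round(q["score"],2)) for q in finder.pinpoint(c,n)[:2]])
plan(.4805,.2885,.285,-76.3)
E
```

```text
wrist cleat []
wrist line [([0.5133, 0.1592, 0.1078], 0.81)]
side cleat [([0.4779, 0.2842, 0.1357], 0.77)]
side line [([0.5159, 0.1635, 0.111], 0.55)]
t 5.175 pos [0.4805 0.289  0.3599] z axis [ 0.001 -0.    -1.   ] yaw -76.28 move [-0.1  0.5 74.9] twist 0.02 F [-0.8 -0.4  0.5] w 0.0855 g 0.0
```

View pics/e.png

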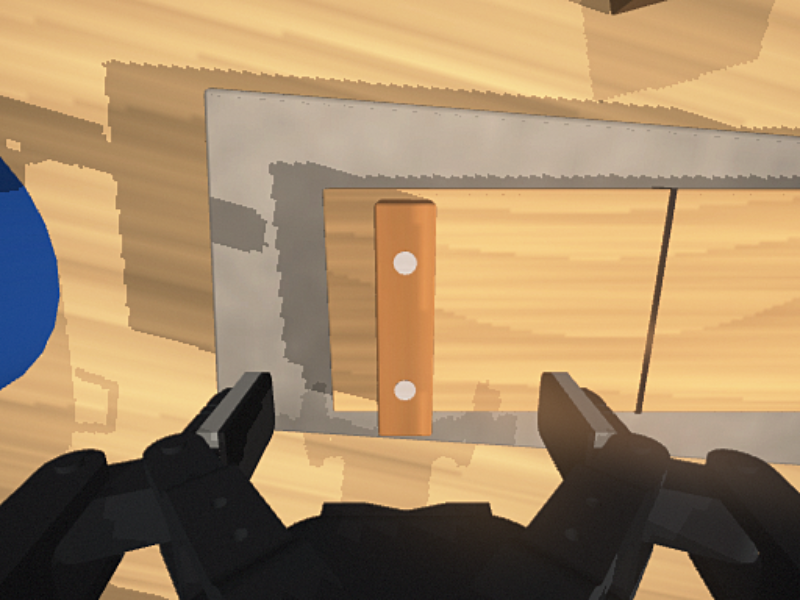

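The cleat (405,320) sits midway between the fingers (272 and 538) and the board's edges run straight along the image, so I'm going down and pinching it.

>>> {"name": "arm_command", "arguments": {"rows": [{"dx": 0,"dy": 0,"dz": 30,"twist": 0,"claw": 1},{"dx": 0,"dy": 0,"dz": 30,"twist": 0,"claw": 1},{"dx": 0,"dy": 0,"dz": 14,"twist": 0,"claw": 1},{"dx": 0,"dy": 0,"dz": 0,"twist": 0,"claw": 0.2},{"dx": 0,"dy": 0,"dz": 0,"twist": 0,"claw": -0.2}], "grip_force": 70}}

```text
time: 5.8
tool_pos: [0.4804, 0.2903, 0.2869]
orientation: [-3.118, -0.378, -0.003]
contact_force: [-0.1, 0.0, 0.3]
width: 0.0509
grip_force: 0.0
```

>>> {"name": "arm_command", "arguments": {"rows": [{"dx": 0,"dy": 0,"dz": 0,"twist": 0,"claw": -0.6},{"dx": 0,"dy": 0,"dz": 0,"twist": 0,"claw": -1},{"dx": 0,"dy": 0,"dz": 0,"twist": 0,"claw": -1},{"dx": 0,"dy": 0,"dz": 0,"twist": 0,"claw": -1},{"dx": 0,"dy": 0,"dz": 0,"twist": 0,"claw": -1}], "grip_force": 70}}

```text
time: 6.42
tool_pos: [0.4805, 0.29, 0.2871]
orientation: [3.119, 0.377, 0.003]
contact_force: [-0.6, -1.6, 6.4]
width: 0.0251
grip_force: 70.8
```

```bash
python3 -c "
from h import *
plan(.511,.1417,.286,-80.5);print(robot.read_state()['torque'])"
```

```text
t 6.425 pos [0.4805 0.29   0.2871] z axis [ 0.002  0.    -1.   ] yaw -76.22 move [ -5.7 151.3   1.1] twist 4.28 F [-0.6 -1.6  6.4] w 0.0251 g 70.77555298805237
[-0.31927395  0.12164369 -0.12395111]
```

>>> {"name": "arm_command", "arguments": {"rows": [{"dx": -1,"dy": 8,"dz": 1,"twist": 0.8,"claw": -1},{"dx": -1,"dy": 12,"dz": 0,"twist": 0.9,"claw": -1},{"dx": -1,"dy": 12,"dz": 0,"twist": 0.9,"claw": -1},{"dx": -1,"dy": 12,"dz": 0,"twist": 0.9,"claw": -1},{"dx": 0,"dy": 12,"dz": 0,"twist": 0.8,"claw": -1}]}}

```text
time: 7.05
tool_pos: [0.4878, 0.2375, 0.2871]
orientation: [-3.125, -0.265, -0.008]
contact_force: [0.2, 7.3, 5.6]
width: 0.0247
grip_force: 70.8
```

```bash
python3 -c "
from h import *
plan(.511,.1417,.286,-80.5);print(robot.read_state()['torque'])"
```

```text
t 7.05 pos [0.4878 0.2375 0.2871] z axis [ 0.005  0.006 -1.   ] yaw -80.3 move [ 6.8 98.3  0.6] twist 0.2 F [0.2 7.3 5.6] w 0.0247 g 70.76064705848694
[0.68876048 0.08009015 0.1619509 ]
```

>>> {"name": "arm_command", "arguments": {"rows": [{"dx": 1,"dy": 14,"dz": 1,"twist": 0,"claw": -1},{"dx": 1,"dy": 14,"dz": 0,"twist": 0,"claw": -1},{"dx": 1,"dy": 14,"dz": 0,"twist": 0,"claw": -1},{"dx": 1,"dy": 14,"dz": 0,"twist": 0,"claw": -1},{"dx": 1,"dy": 14,"dz": 0,"twist": 0,"claw": -1}]}}

```text
time: 7.68
tool_pos: [0.5044, 0.1709, 0.287]
orientation: [-3.123, -0.266, -0.009]
contact_force: [-2.4, 10.4, 11.4]
width: 0.0251
grip_force: 71.6
```

```bash
python3 - <<'E'
from h import *
plan(.511,.1417,.286,-80.5);print(robot.read_state()['torque'])
im=optics.get_image("wrist");cv2.imwrite("pics/f.png",cv2.resize(im["frame"],(800,600)))
s=optics.get_image("side");cv2.imwrite("pics/g.png",cv2.resize(s["frame"][180:370,200:350],None,fx=3.1,fy=3.1,interpolation=cv2.INTER_CUBIC))
for c in ["wrist","side"]:
    print(c,[(np.round(q["point"],4).tolist(),round(q["score"],2)) for q in finder.pinpoint(c,"line")[:2]])
E
```

```text
t 7.675 pos [0.5044 0.1709 0.287 ] z axis [ 0.005  0.007 -1.   ] yaw -80.25 move [ 1.6 29.9  0.8] twist 0.25 F [-2.4 10.4 11.4] w 0.0251 g 71.56155467033386
[ 1.28938381  0.61853112 -0.1127319 ]
wrist [([0.529, 0.0406, 0.1082], 0.62)]
side []
```

View pics/f.png

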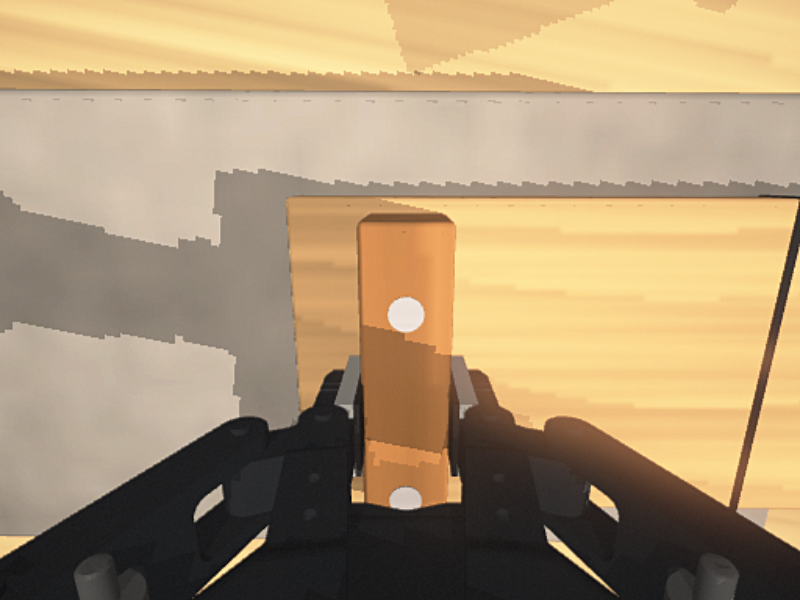

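View pics/g.png

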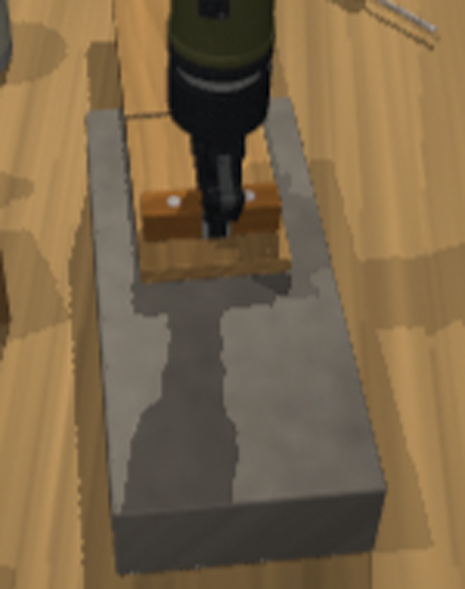

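The board is now parallel to the block: the long edges lie at rows 90–95 and 196–197. About 28 mm remains, so I'm moving most of that and then measuring precisely.

>>> {"name": "arm_command", "arguments": {"rows": [{"dx": 0,"dy": 6,"dz": 0,"twist": 0.2,"claw": -1},{"dx": 0,"dy": 6,"dz": 0,"twist": 0,"claw": -1},{"dx": 0,"dy": 6,"dz": 0,"twist": 0,"claw": -1},{"dx": 0,"dy": 4,"dz": 0,"twist": 0,"claw": -1},{"dx": 0,"dy": 0,"dz": 0,"twist": 0,"claw": -1}]}}

```text
time: 8.5
tool_pos: [0.5084, 0.1487, 0.287]
orientation: [-3.125, -0.26, -0.01]
contact_force: [-1.0, 9.0, 11.4]
width: 0.0255
grip_force: 71.6
```

```bash
python3 - <<'E'
from h import *
plan(.511,.1417,.286,-80.5)
w=optics.get_image("wrist")["frame"]; c=optics.get_image("scene")["frame"]; s=optics.get_image("side")["frame"]
r=lambda a,f:cv2.resize(a,None,fx=f,fy=f,interpolation=cv2.INTER_CUBIC)
A=r(c[150:250,210:310],4); B=r(s[185:285,200:300],4)
cv2.imwrite("pics/i.png",np.hstack([A,B]))
cv2.imwrite("raw_s.png",s);cv2.imwrite("raw_c.png",c)
for n in ["wrist","side","scene"]: print(n,[(np.round(q["point"],4).tolist(),round(q["score"],2)) for q in finder.pinpoint(n,"line")[:2]])
for n in ["wrist","side","scene"]: print(n,[(np.round(q["point"],4).tolist(),round(q["score"],2)) for q in finder.pinpoint(n,"block_edge")[:2]])
E
```

```text
t 8.5 pos [0.5084 0.1487 0.287 ] z axis [ 0.006  0.006 -1.   ] yaw -80.49 move [1.4 7.3 1. ] twist 0.01 F [-1.   9.  11.4] w 0.0255 g 71.5569806098938
wrist []
side []
scene [([0.5337, 0.0217, 0.1091], 0.43)]
wrist [([0.5299, 0.0171, 0.1071], 0.56)]
side []
scene [([0.5299, 0.0115, 0.0905], 0.55)]
```

View pics/i.png

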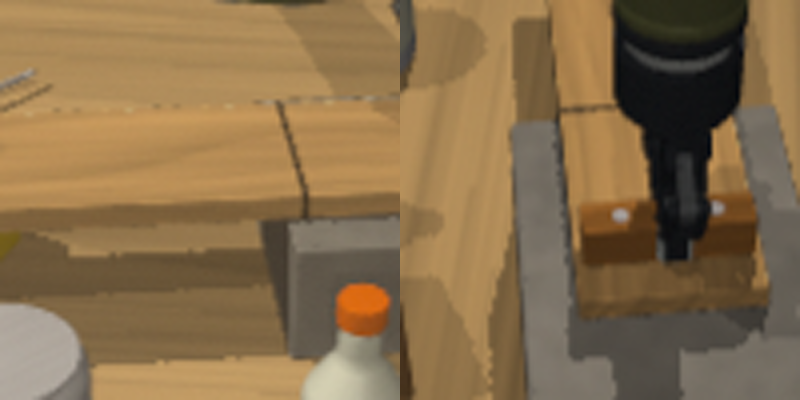

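The scene crop shows the line's near end at (306,190–217) and the block's corner at (288,248). In the side crop the line's left end is at (560,109), and the block corners are at (513,122) and (778,107).

```bash
python3 - <<'E'
from h import *
c=optics.get_image("scene");s=optics.get_image("side")
C=lambda u,v,z:onplane(c,(209.6+u/4,149.6+v/4),z)[:2]
S=lambda u,v,z:onplane(s,(199.6+(u-400)/4,184.6+v/4),z)[:2]
y=np.radians(-80.5);bx=np.array([np.cos(y),np.sin(y)]);by=np.array([-bx[1],bx[0]])
f=lambda p:(np.round(p,4),"along",round(p@bx*1000,1),"lat",round(p@by*1000,1))
for n,p in dict(line_near=C(306,190,.108),line_far=C(278,101,.108),line_nearbottom=C(306,217,.09),corner=C(288,248,.09)).items(): print("scene",n,*f(p))
for n,p in dict(line_l=S(560,109,.108),cl=S(513,122,.09),cr=S(778,107,.09)).items(): print("side",n,*f(p))
E
```

```text
scene line_near [0.5869 0.033 ] along 64.3 lat 584.3
scene line_far [0.4743 0.0132] along 65.2 lat 470.0
scene line_nearbottom [0.5917 0.034 ] along 64.1 lat 589.1
scene corner [0.6274 0.0225] along 81.3 lat 622.5
side line_l [0.5899 0.0289] along 68.9 lat 586.6
side cl [0.6241 0.0258] along 77.5 lat 619.8
side cr [ 0.4367 -0.0014] along 73.5 lat 430.5
```

```bash
python3 - <<'E'
from h import *
c=cv2.imread("raw_c.png");s=cv2.imread("raw_s.png")
def z(a,u,v,w,h,f):
    o=cv2.resize(a[v:v+h,u:u+w],None,fx=f,fy=f,interpolation=cv2.INTER_NEAREST)
    for k in range(0,w,5): cv2.putText(o,str(u+k),(k*f,8),0,.3,(0,0,255),1); o[:12,k*f]=255
    for k in range(0,h,5): cv2.putText(o,str(v+k),(0,k*f+4),0,.3,(0,0,255),1)
    return np.clip(o.astype(float)*1.5,0,255).astype(np.uint8)
o=np.hstack([z(c,265,170,33,50,12),z(s,222,202,33,50,12)]);cv2.imwrite("pics/j.png",o);print(o.shape)
E
```

```text
(600, 792, 3)
```

View pics/j.png

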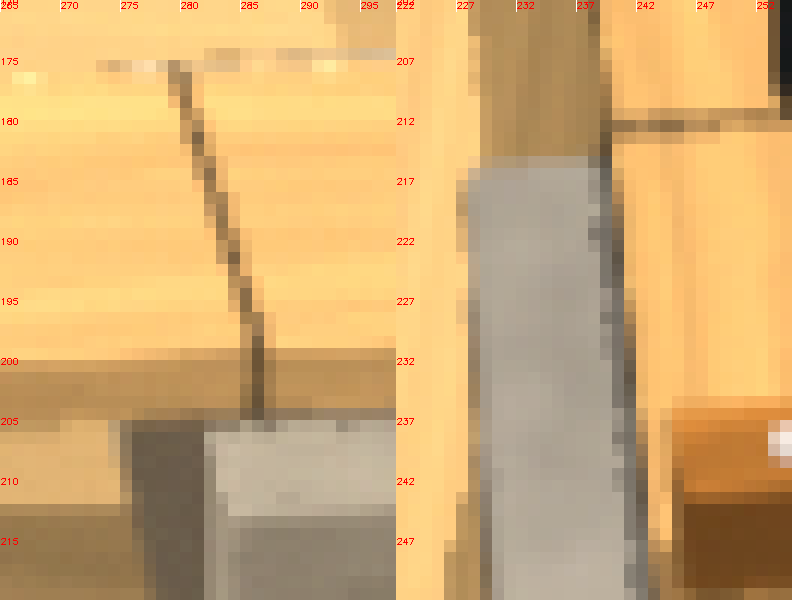

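The zoom shows the block has a slightly bevelled corner. In the scene view the line's bottom is at (286.0,204.5) and the end edge at about (281.6–283.5, 205.5–213). In the side view the line is at (239.3,211.6) and the edge at row 214.8.

```bash
python3 - <<'E'
from h import *
c=optics.get_image("scene");s=optics.get_image("side")
y=np.radians(-80.5);bx=np.array([np.cos(y),np.sin(y)]);by=np.array([-bx[1],bx[0]])
def f(n,im,u,v,z): p=onplane(im,(u,v),z)[:2]; print(n,"along",round(p@bx*1000,1),"lat",round(p@by*1000,1))
f("line bottom",c,286,204.5,.09);f("line top near",c,286,199,.108);f("line top far",c,279.3,175.3,.108)
f("edge",c,282.5,213.3,.09);f("edge",c,281.6,205.5,.09);f("edge",c,283.5,213,.09)
f("s line",s,239.3,211.6,.108);f("s line",s,246,211.3,.108)
for u in (229,234,237.5): f("s edge",s,u,214.8-(u-229)*.06,.09)
E
```

```text
line bottom along 64.9 lat 592.1
line top near along 66.0 lat 593.0
line top far along 65.1 lat 472.5
edge along 80.2 lat 630.0
edge along 77.1 lat 595.6
edge along 77.5 lat 628.9
s line along 70.0 lat 587.3
s line along 69.3 lat 568.6
s edge along 78.4 lat 616.5
s edge along 78.2 lat 602.3
s edge along 78.0 lat 592.3
```

```bash
python3 - <<'E'
from h import *
w=optics.get_image("wrist")
y=np.radians(-80.5);bx=np.array([np.cos(y),np.sin(y)]);by=np.array([-bx[1],bx[0]])
for u,v in ((733,510),(765.5,355),(798,200)): p=onplane(w,(u*.64,v*.64),.108)[:2]; print(p@bx*1000,p@by*1000)
p=robot.read_state()["tool_pos"][:2];print("tool",p@bx*1000,p@by*1000)
E
```

```text
65.11559381093676 467.5157193122053
63.94239460717308 533.369796650934
62.979985339023216 587.3918026094531
tool -62.771474057059784 525.9643177462459
```

>>> {"name": "arm_command", "arguments": {"rows": [{"dx": 0,"dy": 3,"dz": 0,"twist": 0,"claw": -1},{"dx": 0,"dy": 3,"dz": 0,"twist": 0,"claw": -1},{"dx": 0,"dy": 2,"dz": 0,"twist": 0,"claw": -1},{"dx": 0,"dy": 0,"dz": 0,"twist": 0,"claw": -1},{"dx": 0,"dy": 0,"dz": 0,"twist": 0,"claw": -1}]}}

```text
time: 9.82
tool_pos: [0.5096, 0.1413, 0.2871]
orientation: [-3.125, -0.261, -0.01]
contact_force: [-1.6, 10.3, 12.0]
width: 0.0248
grip_force: 71.6
```

```bash
cat > m.py <<'E'
from h import *
c=optics.get_image("scene");g=c["frame"].mean(2)
y=np.radians(-80.5);bx=np.array([np.cos(y),np.sin(y)]);by=np.array([-bx[1],bx[0]])
def A(im,u,v,z): p=onplane(im,(u,v),z)[:2]; return (p@bx*1000).round(1),(p@by*1000).round(1)
for v in (200,201,202,203,204,205,206,207,208,209,212,214): print(v,g[v,272:294].astype(int))
d=g[201:204,274:294].mean(0); b=np.median(d); wgt=np.clip(b-8-d,0,None); u=(wgt*np.arange(274,294)).sum()/wgt.sum(); print("line u",u,A(c,u,202,.099))
# line on top face, rows 178..197: dark centroid, fit
P=[]
for v in range(178,198):
    r=g[v,264:294]; r0=np.median(r); k=np.clip(r0-15-r,0,None)
    if k.sum()>15: P.append((v,(k*np.arange(264,294)).sum()/k.sum()))
P=np.array(P); f=np.polyfit(P[:,0],P[:,1],1); print("fit",f,np.std(P[:,1]-np.polyval(f,P[:,0])))
for v in (177,187,197): print("top line",A(c,np.polyval(f,v),v,.108))
s=optics.get_image("side");h=s["frame"].mean(2)
for u in (230,232,234,236,240,242,244,246,248): print(u,h[202:222,u].astype(int))
plan(.511,.1417,.286,-80.5)
E
python3 m.py
```

```text
200 [104 103 103 102 100  99  97  97  96  96  93  64  68  87  93  92  91  92
  92  93  93  91]
201 [94 94 94 93 95 93 94 94 94 94 93 64 79 92 95 94 95 95 95 95 94 94]
202 [94 94 94 96 94 94 95 96 95 95 87 57 83 95 96 95 94 96 96 97 97 95]
203 [ 91  92  91  92  92  91  94  95  95  93  83  55  79  91  91  92  91  92
  93  99 104 101]
204 [97 95 94 96 88 86 85 84 84 80 72 61 77 82 77 79 80 80 79 87 89 88]
205 [113 113 102  80  67  66  67  67  66  64  75  80  84 104  93  83 103 110
 111 112 111 110]
206 [116 117 108  77  60  60  62  60  61  61 107 116 114 119 115 112 115 118
 119 119 118 118]
207 [117 117 109  77  58  60  61  62  61  61  99 119 121 120 119 119 117 117
 116 117 118 118]
208 [115 116 111  79  61  60  61  61  61  61  90 119 121 120 118 119 119 118
 119 119 119 120]
209 [117 116 115  82  59  61  61  60  60  61  87 122 123 118 119 119 119 118
 119 119 120 121]
212 [ 89  88  88  79  65  61  59  61  60  59  88  97 123 121 117 116 113 114
 111 111 110 110]
214 [77 77 78 79 67 60 60 59 60 60 88 99 96 89 85 83 85 84 84 83 84 85]
line u 283.17171717171715 (np.float64(73.0), np.floa
[... 444 characters left out ...]
108 108 107
 108 109]
236 [ 89  89  89  88  89  88  88  88  87  87  87  86  86 102 111 109 108 107
 108 108]
240 [126 127 126 126 126 123 120 119  82  95 119 117 115 119 120 107  92  81
  71  66]
242 [122 121 122 121 122 124 127 116  79 103 126 126 125 126 127 126 126 126
 126 126]
244 [127 126 125 124 123 123 122 108  83 102 119 119 120 121 123 124 125 126
 128 128]
246 [135 134 134 133 132 132 131 107  78 110 129 128 127 126 126 125 125 125
 123 123]
248 [128 130 131 132 133 133 133 107  94 120 132 132 132 132 131 131 131 131
 130 130]
t 9.925 pos [0.5096 0.1413 0.2871] z axis [ 0.006  0.007 -1.   ] yaw -80.46 move [ 1.4 -0.1  1.1] twist 0.04 F [-1.5  9.2 11.3] w 0.0246 g 71.57858490943909
```

```bash
cat > m2.py <<'E'
from h import *
c=optics.get_image("scene");g=c["frame"].mean(2);s=optics.get_image("side")
y=np.radians(-80.5);bx=np.array([np.cos(y),np.sin(y)]);by=np.array([-bx[1],bx[0]])
def A(im,u,v,z): p=onplane(im,(u,v),z)[:2]; return (p@bx*1000).round(1),(p@by*1000).round(1)
def onlat(im,u,v,lat):
    o=onplane(im,(u,v),0.);q=onplane(im,(u,v),.2);k=(lat-o[:2]@by)/((q-o)[:2]@by);p=o+k*(q-o);return (p[:2]@bx*1000).round(1),(p[2]*1000).round(1)
for v in (216,218,220,222,224,226,230): print(v,g[v,274:290].astype(int))
for v,u in ((206,281.7),(207,281.8),(208,282.),(209,282.05)): print("edge",v,A(c,u,v,.0875),A(c,u,v,.09))
for v in (216,222): print("vert bevel start",onlat(c,281.65,v,.620),"side plane start",onlat(c,283.8,v,.6225))
print("side line",A(s,242,210.2,.108),A(s,246,210.0,.108))
# block end edge projected in all: where nominal corners would fall for along=78,80
for a in (.078,.080):
    P=np.r_[bx*a+by*.6225,.09]; print(a,"scene corner",proj(c,P),"side",proj(s,P),"scene bottom",proj(c,[P[0],P[1],0]))
E
python3 m2.py
```

```text
216 [74 75 71 63 60 60 61 60 89 98 87 84 85 85 83 83]
218 [77 77 76 67 62 62 61 61 89 99 92 85 84 84 85 85]
220 [ 81  81  82  77  66  61  60  61  89 100  91  85  85  84  84  83]
222 [101  98  98 100  76  62  60  60  89  99  91  85  86  84  84  84]
224 [102 101 102 101  87  67  62  61  89 100  90  86  87  85  84  84]
226 [99 99 99 98 99 78 62 61 90 99 91 87 86 84 85 85]
230 [100 100 100  99  99  99  79  63  90  96  90  87  86  85  84  84]
edge 206 (np.float64(76.5), np.float64(594.4)) (np.float64(77.2), np.float64(597.9))
edge 207 (np.float64(76.9), np.float64(598.9)) (np.float64(77.6), np.float64(602.4))
edge 208 (np.float64(77.1), np.float64(603.4)) (np.float64(77.8), np.float64(606.9))
edge 209 (np.float64(77.7), np.float64(607.8)) (np.float64(78.4), np.float64(611.3))
vert bevel start (np.float64(80.1), np.float64(74.2)) side plane start (np.float64(74.9), np.float64(75.7))
vert bevel start (np.float64(79.1), np.float64(54.8)) side plane start (np.float64(74.0), np.float64(56.4))
side line (np.float64(74.8), np.float64(579.4)) (np.float64(74.5), np.float64(568.2))
0.078 scene corner [282.89222877 211.53146601] side [226.88026555 215.05612352] scene bottom [281.24263374 238.99180398]
0.08 scene corner [282.11610297 211.57117062] side [226.84543232 214.56021498] scene bottom [280.50092272 239.0348357 ]
```

All three cameras agree the line is about 4–6 mm short of the edge, and square to it. Moving 5 mm.

>>> {"name": "arm_command", "arguments": {"rows": [{"dx": 0,"dy": 2.5,"dz": 0,"twist": 0,"claw": -1},{"dx": 0,"dy": 2.5,"dz": 0,"twist": 0,"claw": -1},{"dx": 0,"dy": 0,"dz": 0,"twist": 0,"claw": -1},{"dx": 0,"dy": 0,"dz": 0,"twist": 0,"claw": -1}]}}

```text
time: 10.52
tool_pos: [0.5105, 0.1364, 0.2871]
orientation: [-3.125, -0.261, -0.01]
contact_force: [-1.2, 9.5, 12.3]
width: 0.0248
grip_force: 71.6
```

```bash
python3 m.py; python3 - <<'E'
from h import *
c=optics.get_image("scene")["frame"];s=optics.get_image("side")["frame"];w=optics.get_image("wrist")["frame"]
r=lambda a,f:cv2.resize(a,None,fx=f,fy=f,interpolation=cv2.INTER_CUBIC)
A=r(c[165:225,250:316],6);B=r(s[190:250,215:281],6);D=r(c,.773);o=np.zeros((600,796,3),np.uint8);o[:360,:396]=A;o[:360,400:796]=B
o[364:600,:396]=r(c[140:340,:],.773)[-0:236,:396][:236] if False else cv2.resize(c,(396,236));o[364:600,400:796]=cv2.resize(w,(396,236))
cv2.imwrite("pics/k.png",o)
E
```

```text
200 [104 104 103 103 100  99  98  97  96  65  68  89  92  92  92  92  92  92
  92  92  93  92]
201 [94 94 93 94 93 95 94 93 93 63 69 89 94 93 95 93 94 95 96 95 94 94]
202 [95 95 94 94 94 95 95 95 95 65 69 90 96 96 96 96 96 96 97 97 96 96]
203 [ 91  92  92  90  93  94  95  94  94  63  78  92  93  90  91  91  90  94
  96  95  99 102]
204 [97 96 95 94 90 86 85 85 78 55 73 83 83 82 78 78 79 80 80 79 86 88]
205 [113 113 101  80  69  68  67  66  63  58  76  84  85 105  93  82  81  84
  82 103 111 111]
206 [116 116 109  76  59  59  61  61  61  60 108 116 114 118 115 112 112 112
 111 116 119 119]
207 [115 116 108  77  60  61  60  60  60  61 100 120 121 121 119 118 117 117
 116 117 117 120]
208 [115 115 111  79  60  61  61  60  61  62  89 119 122 120 120 119 118 118
 118 119 119 120]
209 [115 118 116  83  59  60  60  60  60  61  86 122 123 118 119 118 119 119
 118 119 120 119]
212 [ 88  88  88  80  65  60  60  60  62  60  88  97 121 122 116 116 115 114
 114 112 110 110]
214 [77 77 78 78 67 61 60 59 60 60 88 98 94 89 83 84 83 85 84 84 83 85]
line u 281.38271604938274 (np.float64(77.6), np.floa
[... 445 characters left out ...]
08 108 107
 108 108]
236 [ 89  89  89  88  89  88  88  88  87  86  86  85  85 102 111 109 108 108
 108 108]
240 [127 127 126 126 126 123 107  83 100 118 119 118 116 121 122 108  93  82
  72  67]
242 [122 121 120 122 124 126 104  79 110 127 126 125 127 128 127 127 126 125
 125 126]
244 [126 125 124 124 123 122  98  72 102 119 119 119 120 121 123 124 125 126
 127 127]
246 [134 133 133 133 132 131 106  92 118 129 127 128 127 126 125 126 125 125
 123 123]
248 [128 130 132 133 132 133  97 104 130 132 132 132 132 131 131 131 131 130
 130 130]
t 10.625 pos [0.5105 0.1364 0.2871] z axis [ 0.006  0.007 -1.   ] yaw -80.46 move [ 1.4 -5.1  1.1] twist 0.04 F [-2.   8.9 12.1] w 0.0252 g 71.60720229148865
```

View pics/k.png

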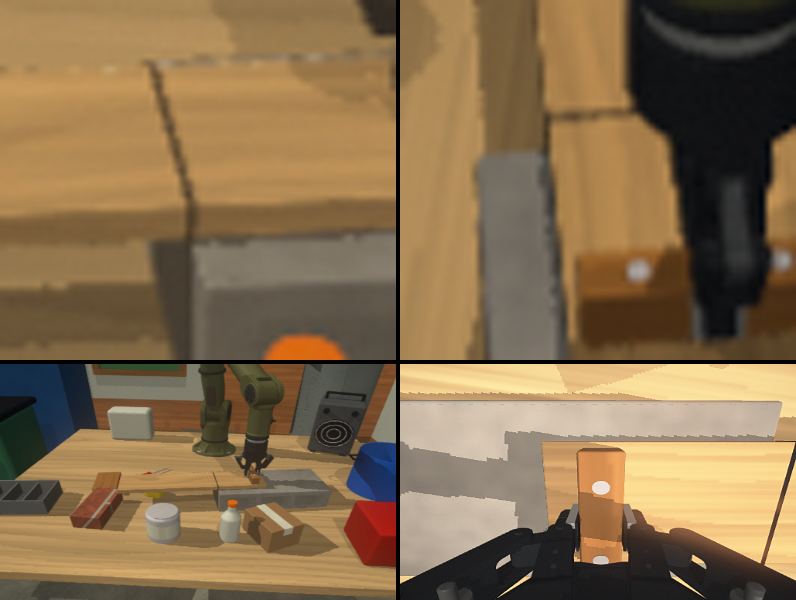

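```bash
python3 - <<'E'
from h import *
w=optics.get_image("wrist");s=optics.get_image("side");g=w["frame"].mean(2)
y=np.radians(-80.5);bx=np.array([np.cos(y),np.sin(y)]);by=np.array([-bx[1],bx[0]])
def A(im,u,v,z): p=onplane(im,(u,v),z)[:2]; return (p@bx*1000).round(1),(p@by*1000).round(1)
for v in (72,84,96,108): # block end edge, along gradient
    print(v,g[v,474:504].astype(int))
for v in (140,180,220,260,300):
    r=g[v,460:512];k=np.clip(np.median(r)-25-r,0,None)
    if k.sum()>0: u=460+(k*np.arange(52)).sum()/k.sum();print("line",v,u.round(1),A(w,u,v,.108))
for v,u in ((68,492.5),(84,489),(108,485)): print("approx edge",A(w,u,v,.09))
print("side line",A(s,242,208.95,.108))
E
```

```text
72 [171 174 173 173 174 173 174 172 173 171 172 172 173 172 172 173 173 173
 172 203 208 205 205 205 204 205 203 204 205 205]
84 [175 176 176 175 176 175 175 172 174 173 175 175 174 174 176 174 186 209
 208 208 209 210 211 211 209 210 210 209 209 210]
96 [179 178 179 178 178 178 179 179 177 177 177 179 181 188 164 149 151 150
 150 151 150 149 149 148 147 147 146 146 145 147]
108 [182 180 181 181 179 182 180 181 181 181 185 193 153 150 151 154 151 151
 153 153 155 155 155 153 153 153 152 154 153 156]
line 140 509.6 (np.float64(76.1), np.float64(581.5))
line 180 502.1 (np.float64(77.0), np.float64(560.5))
line 220 492.6 (np.float64(76.8), np.float64(537.8))
line 260 483.4 (np.float64(76.9), np.float64(513.2))
line 300 474.1 (np.float64(76.8), np.float64(486.5))
approx edge (np.float64(73.5), np.float64(618.3))
approx edge (np.float64(73.3), np.float64(610.2))
approx edge (np.float64(73.8), np.float64(597.6))
side line (np.float64(79.8), np.float64(579.0))
```

The line now meets the end edge in the scene view: line u=281.3 against edge u=281.6. Across the cameras it is still about 1 mm short on average, so I'm nudging 1 mm and letting it settle.

>>> {"name": "arm_command", "arguments": {"rows": [{"dx": 0,"dy": 1,"dz": 0,"twist": 0,"claw": -1},{"dx": 0,"dy": 0,"dz": 0,"twist": 0,"claw": -1},{"dx": 0,"dy": 0,"dz": 0,"twist": 0,"claw": -1},{"dx": 0,"dy": 0,"dz": 0,"twist": 0,"claw": -1},{"dx": 0,"dy": 0,"dz": 0,"twist": 0,"claw": -1}]}}

```text
time: 11.5
tool_pos: [0.5106, 0.1359, 0.2872]
orientation: [-3.124, -0.261, -0.01]
contact_force: [-2.5, 10.4, 12.7]
width: 0.0249
grip_force: 71.6
```

```bash
python3 m.py | grep -E "line|fit|pos"; python3 -c "
from h import *
print(robot.read_state()['qvel'].round(4)); print(job.sign_off())"
```

```text
line u 281.09316770186336 (np.float64(78.3), np.float64(592.5))
fit [  0.28145439 225.35262709] 0.08322623507566089
top line (np.float64(78.1), np.float64(480.9))
top line (np.float64(78.0), np.float64(533.7))
top line (np.float64(78.0), np.float64(582.6))
t 11.6 pos [0.5106 0.1358 0.2872] z axis [ 0.006  0.007 -1.   ] yaw -80.44 move [ 1.4 -5.7  1.2] twist 0.06 F [-1.1 10.5 12.6] w 0.025 g 71.60685539245605
[ 0.002   0.0003 -0.0011  0.0001  0.0002  0.0006 -0.0021]
the job is handed in; nothing more can be done
None
```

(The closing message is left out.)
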